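# Start the wash from the counter switches

## Task

Start a wash with the big coloured switches on the laundry counter: with the fingertips, lightly press the green one (power) and let it spring back, then the blue one (programme) and let it spring back, then press the yellow one (start) and keep it held down: finish while still holding it. Never press the red one (stop), do not pick up, tip or push the switches out of place, and leave everything else on the counter where it stands.

Things in the scene. Friction and masses are not known exactly. Their poses are not given: they have to be found in the camera images.
- green_switch: the power switch: a loose round switch, white base 68 mm across and 18 mm tall on the counter, with a round green push cap on top; 0.3 kg or so, upright; origin at the centre of its underside, z up
- green_top (a point): centre of the flat top of the green cap (58 mm across); 34 mm above the counter when up, goes down with the cap
- green_cap (a joint): how far the green cap is pressed down, m: 0 is up, 0.010 the stop. It switches past 0.003 (kept there about a quarter second) and springs back by itself; the spring takes about 2 N to start, 4 N at 0.003, 8 N at the stop, and the stop is hard. More than 20 N on the switch is too hard
- blue_switch: the programme switch: a loose round switch, white base 68 mm across and 18 mm tall on the counter, with a round blue push cap on top; 0.3 kg or so, upright; origin at the centre of its underside, z up
- blue_top (a point): centre of the flat top of the blue cap (58 mm across); 34 mm above the counter when up, goes down with the cap
- blue_cap (a joint): how far the blue cap is pressed down, m: 0 is up, 0.010 the stop. It switches past 0.003 (kept there about a quarter second) and springs back by itself; the spring takes about 2 N to start, 4 N at 0.003, 8 N at the stop, and the stop is hard. More than 20 N on the switch is too hard
- yellow_switch: the start switch: a loose round switch, white base 68 mm across and 18 mm tall on the counter, with a round yellow push cap on top; 0.3 kg or so, upright; origin at the centre of its underside, z up
- yellow_top (a point): centre of the flat top of the yellow cap (58 mm across); 34 mm above the counter when up, goes down with the cap
- yellow_cap (a joint): how far the yellow cap is pressed down, m: 0 is up, 0.010 the stop. It switches past 0.003 (kept there about a quarter second) and springs back by itself; the spring takes about 2 N to start, 4 N at 0.003, 8 N at the stop, and the stop is hard. More than 20 N on the switch is too hard
- red_switch: the stop switch: a loose round switch, white base 68 mm across and 18 mm tall on the counter, with a round red push cap on top; 0.3 kg or so, upright; origin at the centre of its underside, z up
- red_top (a point): centre of the flat top of the red cap (58 mm across); 34 mm above the counter when up, goes down with the cap
- red_cap (a joint): how far the red cap is pressed down, m: 0 is up, 0.010 the stop. It switches past 0.003 (kept there about a quarter second) and springs back by itself; the spring takes about 2 N to start, 4 N at 0.003, 8 N at the stop, and the stop is hard. More than 20 N on the switch is too hard
- dosing_cup: bystander, leave in place: small open white plastic dosing cup, 60 mm across, 55 mm tall; origin at the centre of its underside
- jar: bystander, leave in place: small clear jar with a steel lid, 56 mm across, 75 mm tall; origin at the centre of its underside
- carton: bystander, leave in place: plain cardboard carton 70 x 120 x 60 mm tall; origin at the centre of its underside
- brush: bystander, leave in place: hand brush lying flat along its x axis, 160 mm long, 20 mm tall
- detergent: bystander, leave in place: white detergent bottle with yellow label and blue cap, 100 mm across, 230 mm tall; origin at the centre of its underside
- sprayer: bystander, leave in place: orange spray bottle with white head, 72 mm across, 216 mm tall; origin at the centre of its underside
- iron: bystander, leave in place: white steam iron with blue handle standing on its soleplate, about 215 x 105 x 130 mm tall
Mind the look-alikes: they are no part of the job. Leave any brown look-alike of the blue_switch alone. Leave any brown look-alike of the yellow_switch alone.

How it is judged (in metres and radians):
On the way, in this order (a step that is already met when the one before it is completed fails the run):
1. the green cap is pressed past 3 mm by the fingers, the other three being up (value of joint green_cap above 0.003 m and contact force between the fingers and green_switch above 0.5 N and value of joint each of blue_cap, yellow_cap, red_cap below 0.002 m), for 0.2 s.
2. the blue cap is pressed past 3 mm by the fingers, the other three being up (value of joint blue_cap above 0.003 m and contact force between the fingers and blue_switch above 0.5 N and value of joint each of green_cap, yellow_cap, red_cap below 0.002 m), for 0.2 s.
3. the yellow cap is pressed past 3 mm by the fingers, the other three being up (value of joint yellow_cap above 0.003 m and contact force between the fingers and yellow_switch above 0.5 N and value of joint each of green_cap, blue_cap, red_cap below 0.002 m), for 0.3 s.
At the end, for the whole second after the job is handed in: the yellow cap is held down past 3 mm by the fingers with less than 20 N, the green, blue and red caps are up (less than 2 mm down), and all four switches are at rest, flat on the counter, within 20 mm of where they started (all of step 3 and contact force between the fingers and yellow_switch below 20 N and distance of each of green_switch, blue_switch, yellow_switch, red_switch from where it was at the start of the episode below 0.02 m and angle between each of green_switch, blue_switch, yellow_switch, red_switch's own z axis and vertical below 0.1 rad and linear speed of each of green_switch, blue_switch, yellow_switch, red_switch below 0.02 m/s); the arm keeps its last pose, push and grip.
It fails at once if the red switch is pressed (past 3 mm) (value of joint red_cap above 0.003 m).
It fails at once if a switch is pressed with more than 20 N (contact force between any of the fingers, the arm and green_switch above 20 N or contact force between any of the fingers, the arm and blue_switch above 20 N or contact force between any of the fingers, the arm and yellow_switch above 20 N or contact force between any of the fingers, the arm and red_switch above 20 N).
It fails at once if a switch is lifted (over 6 mm), tipped, or pushed more than 20 mm out of place (height (world z) of any of green_switch, blue_switch, yellow_switch, red_switch above 0.006 m or angle between any of green_switch, blue_switch, yellow_switch, red_switch's own z axis and vertical above 0.15 rad or distance of any of green_switch, blue_switch, yellow_switch, red_switch from where it was at the start of the episode above 0.02 m).
It fails at once if another thing on the counter is moved more than 20 mm (distance of any of dosing_cup, jar, carton, brush, detergent, sprayer, iron from where it was at the start of the episode above 0.02 m).
It also fails if it takes over 40 s, if anything falls off the work surface, if the arm or the gripper's body presses on something with over 40 N, if the wrist force passes 120 N, or if a joint passes its speed limit or range.

## Robot

A 6-joint arm with a two-finger parallel gripper is mounted at the origin on the work surface. World frame = base frame: x ahead of the robot, y to its left, z up, the work surface at z = 0. Lengths are in m, angles in degrees, forces in N, time in s.
With the tool pointing down it reaches from about 0.4 to 0.825 m from the base axis. Payload 7 kg.
Tool frame: the origin (TCP) lies between the finger pads; the fingertips stand 19 mm ahead of it and the grasp point (between the pads) is the TCP; z points along the fingers, y is the line along which they close (so a half turn about z gives the same grasp; the last joint's range is limited). The gripper opens to 88 mm and grips with 3 to 60 N. Pads are 19 mm wide; open, the fingers measure 130 mm over their backs; the gripper's body (78 mm by 193 mm) begins 47 mm behind the grasp point.
Start: joints at [-59.41, 20.546, 0.682, 0, -70.136, -16.507], TCP at [0.164, -0.655, 0.246] pointing down, gripper open.
Joint ranges: [-176.03, 176.03], [-82.01, 121.73], [-58.28, 71.71], [-173.87, 95.51], [-174.79, -0.11], [-173.66, 173.66]. Speed limits (degrees/s): [136.94, 136.94, 172.46, 180, 180, 180].

## Interface

Orientations are given as [roll, pitch, yaw] about the fixed x, y, z axes, in that order (R = Rz(yaw) Ry(pitch) Rx(roll)).
In Python, from plant import r gives the robot as it stands. The module is installed in compiled form; this text tells all that it offers.
- The arm moves only by the shell command python3 -m pendant 'ROWS' [OPENING] [FORCE]. ROWS is JSON, a list of rows, each a list of 6 numbers: the shift along the tool's x, y, z in mm, then the turn, a rotation vector about the tool's x, y, z in rad. In form: [[tx, ty, tz, wx, wy, wz], ...]. A call has 1 to 20 rows; each row is the pose to reach, as a shift and turn from the pose commanded when the call began, along the tool's axes at that moment; what a row does not reach only later rows make up. A row lasts 1/8 s, in which the tool goes at most 62.5 mm and 10.7 degrees, less where a joint would pass 70% of its speed; a pose out of reach is approached as far as the arm can. A call with a gripper value outside its range is refused whole. OPENING is the finger opening in mm, from 0 to 87.6, set as the call begins (- or left out, the last holds). The fingers move at their own pace and stop on an object; FORCE is the grip in N (left out, the last holds). Time passes only in rows, so rows that repeat a pose let the fingers close. It gives the time, the measured TCP pose, the force, the opening and the grip force at its end, in the units of the state.
- r.get_state(): the state, without advancing time (a new reading comes with each control period).
- r.capture(name): name is "scene" or "top" or "wrist"; returns the picture (400x640x3 uint8, red, green, blue); there is no depth.
- r.camera_params(name): a dict with "mtx" (3x3 intrinsics, pixels), "distortion" ([k1, k2, p1, p2, k3] as OpenCV has them; the pictures are not rectified), "rvec" (rotation vector, rad) and "tvec" (3), from world to camera coordinates, as OpenCV has them; the wrist camera has in their place "mount" (4x4, takes a point from camera to tool coordinates, whose origin is the TCP and whose axes are the flange's). Camera axes: x right, y down, z forward; pixel columns grow to the right and rows downward; lengths in m; the calibration is good to about 2 mm. A picture is of the moment at which its call begins: read the wrist's pose just before it. camera_params takes no time and is no camera call.
- r.close_job(): hands the job in; it is judged then, once.
The state is a dict: "time_s": time; "joints": joint angles; "qd": joint speeds; "joint_torque": joint torques, N m; "tcp_pos": TCP position; "eef_rot": TCP orientation; "contact_force": force on the tool from outside, world axes, zero at the start; "moment": the same for the moment, N m; "gripper_width": finger opening in m; "gripper_force": force on a finger pad.
Only numpy, scipy, OpenCV 4.12 (cv2) and the standard library are available. Lean on these libraries where they do the work, as an engineer would, in place of code of your own. Each camera call takes 0.05 s, during which the arm holds its last target. There are 200 camera calls.

## Working session

There is one attempt and no reset: what is moved stays moved. The work goes in short steps, Python scripts to look and compute and a shell command to move; the robot and the scene stay as the last step left them, time stands still between calls to the robot, and variables do not carry over. Pictures are saved under pics/ and viewed, at most 10 in all, crops included, and the job is handed in when it is done.

```bash
mkdir -p pics
python3 - <<'E'
from plant import r
import cv2
s=r.get_state();print(s)
for n in("scene","top"):
    cv2.imwrite(f"pics/{n}.png",r.capture(n)[:,:,::-1])
E
```

```text
{'time_s': 0.0, 'joints': array([-5.94111687e+01,  2.05896469e+01,  6.33043951e-01, -1.83038468e-02,
       -7.01347171e+01, -1.65055294e+01]), 'qd': array([ 0.08565271, -0.04327671, -0.02773425, -0.01630016,  0.02756849,
       -0.16532133]), 'joint_torque': array([-8.65404490e-04, -5.82717061e+01,  2.93041921e+01,  6.99676797e+00,
        6.67884975e-03, -1.17167656e-04]), 'tcp_pos': array([ 0.16408964, -0.65428278,  0.244643  ]), 'eef_rot': array([ 1.79907554e+02, -9.44925742e-03, -1.65922924e+02]), 'contact_force': array([0.47116252, 0.11822816, 0.35771218]), 'moment': array([-0.03493076,  0.00489721,  0.04448051]), 'gripper_force': 0.0, 'gripper_width': 0.08751934306013147}
```

View pics/top.png

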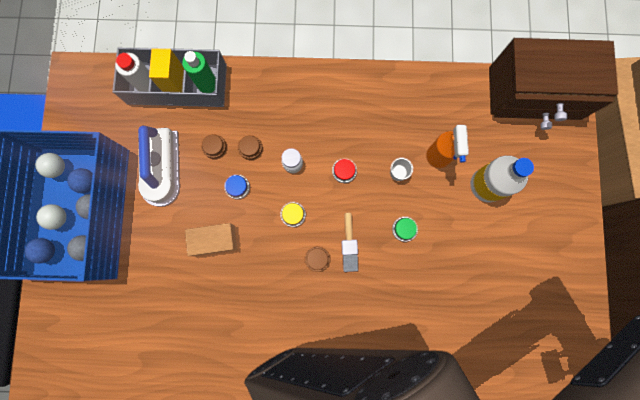

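View pics/scene.png

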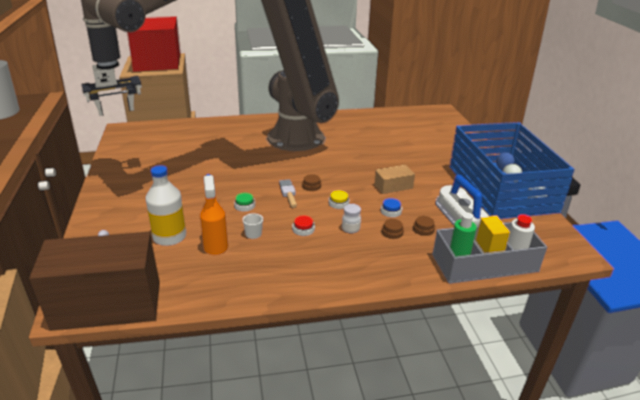

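The top picture shows green (405,229), yellow (293,214), blue (236,186) and red (344,170). The brown look-alikes are at (213,147), (249,148) and (317,259) and are to be left alone. The colours are unambiguous, so I'll localise by colour centroid and make one enlarged crop.

```bash
cat > loc.py <<'E'
import numpy as np,cv2
from plant import r
P={"green":(405,229),"blue":(236,186),"yellow":(293,214),"red":(344,170)}
H={"green":(45,85),"blue":(105,130),"yellow":(22,35),"red":(0,8)}
def ray(uv,z,cam="top"):
    p=r.camera_params(cam);R=cv2.Rodrigues(np.array(p["rvec"],float))[0];t=np.array(p["tvec"],float).ravel()
    n=cv2.undistortPoints(np.array([[uv]],float),np.array(p["mtx"]),np.array(p["distortion"]))[0,0]
    d=R.T@np.r_[n,1];c=-R.T@t
    return c+d*(z-c[2])/d[2]
E
python3 - <<'E'
from loc import *
im=cv2.imread("pics/top.png");h=cv2.cvtColor(im,cv2.COLOR_BGR2HSV)
for k,(u,v) in P.items():
    m=cv2.inRange(h,(H[k][0],120,60),(H[k][1],255,255));w=np.zeros_like(m);w[v-16:v+17,u-16:u+17]=1
    ys,xs=np.nonzero(m*w);c=(xs.mean(),ys.mean())
    a=ray((xs.min()-.5,c[1]),.034);b=ray((xs.max()+.5,c[1]),.034)
    print(k,np.round(c,1),len(xs),ray(c,.030).round(3),"diam",np.linalg.norm(a-b).round(3))
for n,uv in dict(cup=(401,170),jar=(292,160),brushtop=(348,213),brushbot=(350,271),carton=(209,240),brown=(317,259)).items(): print(n,ray(uv,.03).round(3))
cv2.imwrite("pics/crop.png",cv2.resize(im[130:280,190:430],None,fx=3.3,fy=3.3,interpolation=cv2.INTER_CUBIC))
E
```

```text
green [405.4 228.2] 350 [ 0.475 -0.237  0.03 ] diam 0.057
blue [235.6 185.2] 334 [0.58  0.227 0.03 ] diam 0.057
yellow [292.1 213.3] 357 [0.507 0.07  0.03 ] diam 0.057
red [344.3 169. ] 349 [ 0.634 -0.069  0.03 ] diam 0.058
cup [ 0.635 -0.225  0.03 ]
jar [0.655 0.075 0.03 ]
brushtop [ 0.512 -0.082  0.03 ]
brushbot [ 0.357 -0.09   0.03 ]
carton [0.429 0.29  0.03 ]
brown [ 0.386 -0.001  0.03 ]
```

View pics/crop.png

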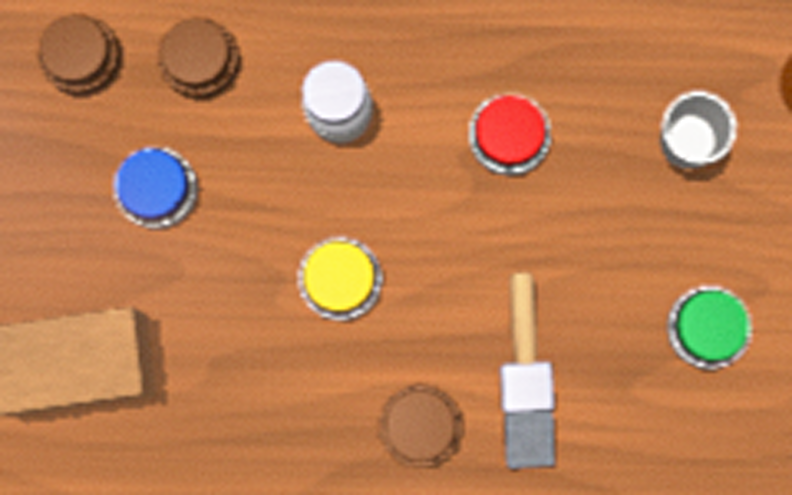

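The crop confirms solid green, blue, yellow and red caps on white rims, each about 57 mm across (58 mm given). The brown ones are clearly separate. Next I'll work out the approach shifts.

```bash
cat > go.py <<'E'
import sys,numpy as np
from scipy.spatial.transform import Rotation as Ro
from plant import r
T={"green":(.475,-.237),"blue":(.58,.227),"yellow":(.507,.07)}
s=r.get_state();R=Ro.from_euler("xyz",s["eef_rot"],degrees=True)
d=np.r_[T[sys.argv[1]],float(sys.argv[2])]-s["tcp_pos"]
print("shift mm",(R.inv().apply(d)*1000).round(1),"tilt fix",(R.inv()*Ro.from_euler("xyz",[180,0,s["eef_rot"][2]],degrees=True)).as_rotvec().round(4),s["tcp_pos"].round(4),s["contact_force"].round(2))
E
python3 go.py green .11
```

```text
shift mm [-403.1  329.   135.1] tilt fix [ 0.0015 -0.0002 -0.    ] [ 0.1641 -0.6543  0.2447] [1.09 0.43 0.51]
```

```bash
python3 -m pendant '[[-40,33,0,0,0,0],[-80,66,0,0,0,0],[-120,99,0,0,0,0],[-160,132,0,0,0,0],[-200,165,0,0,0,0],[-240,198,0,0,0,0],[-280,230,0,0,0,0],[-320,262,20,0,0,0],[-360,295,50,0,0,0],[-390,318,80,0,0,0],[-403,329,110,0,0,0],[-403,329,135,0,0,0],[-403,329,135,0,0,0],[-403,329,135,0,0,0]]' 0 10; python3 go.py green .058
python3 - <<'E'
from loc import *
s=r.get_state();cv2.imwrite("pics/w1.png",r.capture("wrist")[:,:,::-1])
E
```

```text
time_s: 1.85
tcp_pos: [0.4754, -0.2378, 0.1113]
eef_rot: [-180.0, 0.0, -165.9]
contact_force: [0.1, -0.5, -0.5]
gripper_width: 0.0007
gripper_force: 0.0
shift mm [ 0.2  0.9 53.3] tilt fix [-0.0005  0.0004 -0.    ] [ 0.4754 -0.2378  0.1113] [ 0.12 -0.55 -0.54]
```

View pics/w1.png

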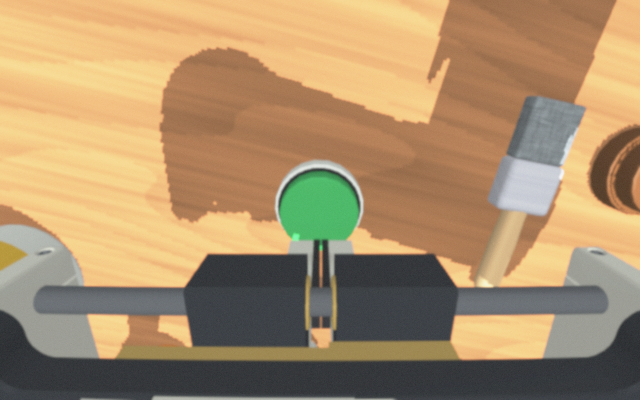

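The wrist view shows the closed fingertips near (320,245) and the green cap centred at (319,206). I'll check the centring with the mount calibration.

Run:
```python
from loc import *
from scipy.spatial.transform import Rotation as Ro
s=r.get_state();p=r.camera_params("wrist");M=np.array(p["mount"]);R=Ro.from_euler("xyz",s["eef_rot"],degrees=True).as_matrix()
n=cv2.undistortPoints(np.array([[[319.,206.]]]),np.array(p["mtx"]),np.array(p["distortion"]))[0,0]
d=R@M[:3,:3]@np.r_[n,1];c=s["tcp_pos"]+R@M[:3,3]
print((c+d*(.034-c[2])/d[2]).round(4), M.round(3))
```

```text
[ 0.4688 -0.2413  0.034 ] [[ 0.    -0.95  -0.311  0.085]
 [ 1.     0.001 -0.    -0.   ]
 [ 0.001 -0.311  0.95  -0.139]
 [ 0.     0.     0.     1.   ]]
```

Both measurements agree to within 8 mm on a 58 mm cap. I'll take the middle and descend to just above the cap, then press by force.

```bash
python3 -m pendant '[[3,0,20,0,0,0],[3,0,40,0,0,0],[3,0,50,0,0,0],[3,0,55,0,0,0],[3,0,57,0,0,0],[3,0,59,0,0,0],[3,0,60,0,0,0],[3,0,60,0,0,0],[3,0,60,0,0,0]]'
```

```text
time_s: 3.02
tcp_pos: [0.4725, -0.2384, 0.0509]
eef_rot: [-180.0, 0.0, -165.9]
contact_force: [-0.2, -1.4, 3.5]
gripper_width: 0.0006
gripper_force: 1.7
```

The force fits about 2 mm pressed. I'll go 3.5 mm further and hold, then see the force.

```bash
python3 -m pendant '[[0,0,2,0,0,0],[0,0,3.5,0,0,0],[0,0,3.5,0,0,0],[0,0,3.5,0,0,0],[0,0,3.5,0,0,0],[0,0,3.5,0,0,0]]'
```

```text
time_s: 3.78
tcp_pos: [0.4726, -0.2383, 0.0473]
eef_rot: [-180.0, 0.0, -165.9]
contact_force: [0.1, 0.1, 5.3]
gripper_width: 0.0005
gripper_force: 2.8
```

5.3 N means about 5 mm down, held over 0.4 s, so green has switched. Lifting and going to blue.

```bash
python3 -m pendant '[[0,0,-3,0,0,0],[0,0,-10,0,0,0],[0,0,-30,0,0,0],[0,0,-60,0,0,0],[0,0,-75,0,0,0],[0,0,-75,0,0,0]]'; python3 go.py blue .111
```

```text
time_s: 4.53
tcp_pos: [0.4724, -0.2382, 0.1228]
eef_rot: [-180.0, 0.1, -165.9]
contact_force: [-0.1, 0.3, -0.3]
gripper_width: 0.0009
gripper_force: 0.0
shift mm [-217.5  425.1   12. ] tilt fix [-0.0003  0.0016 -0.    ] [ 0.4724 -0.2382  0.1228] [-0.11  0.26 -0.29]
```

```bash
python3 -m pendant '[[-20,40,0,0,0,0],[-42,83,0,0,0,0],[-65,128,0,0,0,0],[-88,173,0,0,0,0],[-111,218,0,0,0,0],[-134,263,0,0,0,0],[-157,308,0,0,0,0],[-178,350,0,0,0,0],[-198,390,0,0,0,0],[-210,415,6,0,0,0],[-215,425,12,0,0,0],[-215,425,12,0,0,0],[-215,425,12,0,0,0]]'; python3 go.py blue .053
python3 - <<'E'
from loc import *
cv2.imwrite("pics/w2.png",r.capture("wrist")[:,:,::-1])
E
```

```text
time_s: 6.15
tcp_pos: [0.5769, 0.2251, 0.1098]
eef_rot: [-180.0, -0.0, -166.0]
contact_force: [0.3, 0.1, 0.1]
gripper_width: 0.0002
gripper_force: 0.0
shift mm [-3.5  1.1 56.8] tilt fix [-0.0003 -0.0008  0.    ] [0.5769 0.2251 0.1098] [0.3  0.15 0.13]
```

View pics/w2.png

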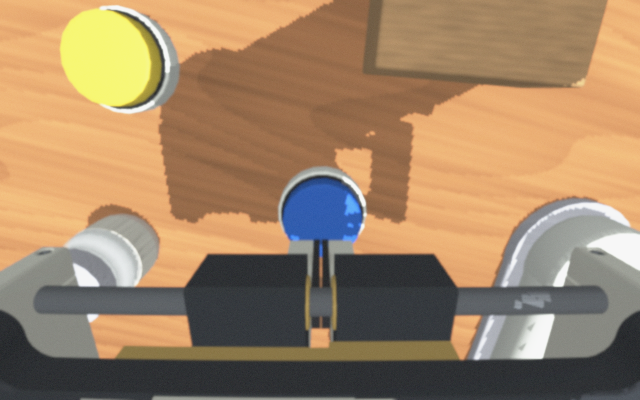

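The cap is at about (322,214), directly ahead of the fingertips as with green. The iron is at least 5 cm clear of the body in y, and the jar (75 mm) stays under the body. Pressing.

```bash
python3 -m pendant '[[0,0,20,0,0,0],[0,0,40,0,0,0],[0,0,50,0,0,0],[0,0,55,0,0,0],[0,0,57,0,0,0],[0,0,59,0,0,0],[0,0,60.5,0,0,0],[0,0,62,0,0,0],[0,0,62,0,0,0],[0,0,62,0,0,0],[0,0,62,0,0,0],[0,0,62,0,0,0]]'
```

```text
time_s: 7.7
tcp_pos: [0.5775, 0.2263, 0.0482]
eef_rot: [180.0, 0.0, -165.9]
contact_force: [1.8, -3.4, 4.8]
gripper_width: 0.0005
gripper_force: 2.5
```

```bash
python3 -m pendant '[[0,0,0.5,0,0,0],[0,0,0.5,0,0,0]]'; python3 -m pendant '[[0,0,-3,0,0,0],[0,0,-10,0,0,0],[0,0,-30,0,0,0],[0,0,-60,0,0,0],[0,0,-75,0,0,0],[0,0,-75,0,0,0]]'; python3 go.py yellow .111
```

```text
time_s: 7.95
tcp_pos: [0.5775, 0.2263, 0.0477]
eef_rot: [-180.0, 0.0, -165.9]
contact_force: [0.7, -2.9, 5.4]
gripper_width: 0.0004
gripper_force: 2.7
time_s: 8.7
tcp_pos: [0.5775, 0.2269, 0.1234]
eef_rot: [179.9, 0.1, -165.9]
contact_force: [-0.3, 0.3, -0.5]
gripper_width: 0.001
gripper_force: 0.0
shift mm [ 106.6 -135.    12.1] tilt fix [0.0012 0.0018 0.    ] [0.5775 0.2269 0.1234] [-0.29  0.26 -0.53]
```

Blue has been pressed at 5.4 N and released. Now yellow.

```bash
python3 -m pendant '[[20,-25,0,0,0,0],[45,-56,0,0,0,0],[70,-87,0,0,0,0],[92,-114,0,0,0,0],[105,-130,6,0,0,0],[109,-135,12,0,0,0],[109,-135,12,0,0,0],[109,-135,12,0,0,0],[109,-135,12,0,0,0]]'; python3 go.py yellow .053
python3 - <<'E'
from loc import *
cv2.imwrite("pics/w3.png",r.capture("wrist")[:,:,::-1])
E
```

```text
time_s: 9.82
tcp_pos: [0.5048, 0.0695, 0.1105]
eef_rot: [-180.0, 0.0, -165.9]
contact_force: [0.9, 1.2, 0.6]
gripper_width: 0.0006
gripper_force: 0.0
shift mm [-2.2  0.  57.5] tilt fix [-0.      0.0001 -0.    ] [0.5048 0.0695 0.1105] [0.86 1.22 0.58]
```

View pics/w3.png

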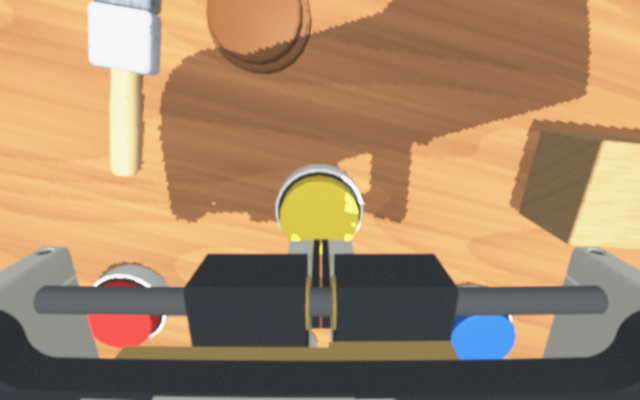

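The yellow cap is at about (319,212), ahead of the fingertips. Red and blue stand well clear of the fingers. Pressing and holding.

```bash
python3 -m pendant '[[0,0,20,0,0,0],[0,0,40,0,0,0],[0,0,50,0,0,0],[0,0,55,0,0,0],[0,0,57,0,0,0],[0,0,59,0,0,0],[0,0,61,0,0,0],[0,0,63,0,0,0],[0,0,63,0,0,0],[0,0,63,0,0,0],[0,0,63,0,0,0],[0,0,63,0,0,0],[0,0,63,0,0,0]]'
python3 - <<'E'
from loc import *
s=r.get_state();print(s["tcp_pos"],s["contact_force"])
cv2.imwrite("pics/end.png",r.capture("top")[:,:,::-1])
E
```

```text
time_s: 11.5
tcp_pos: [0.5047, 0.069, 0.0479]
eef_rot: [180.0, 0.0, -165.9]
contact_force: [-1.3, 1.6, 5.6]
gripper_width: 0.0005
gripper_force: 2.6
[0.50469278 0.06897049 0.04789201] [-1.2591274   1.64179203  5.5682694 ]
```

View pics/end.png

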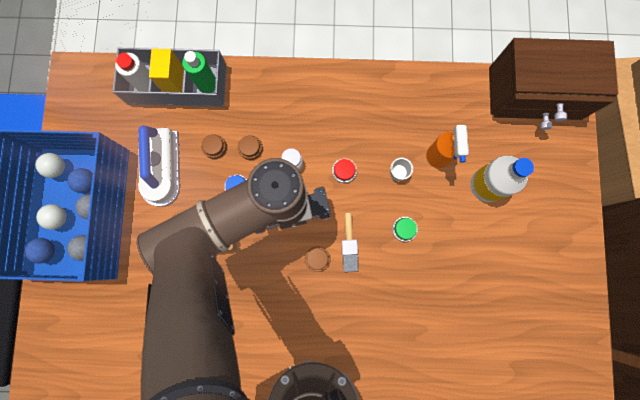

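The picture shows nothing visibly moved: green is still at (405,229), red at (344,170), and blue shows at (236,184). The arm is over yellow, holding about 5.6 N. Handing in.

```bash
python3 -c "
from plant import r
print(r.close_job())"
```

```text
the job is handed in; nothing more can be done
None
```

I pressed and released green and then blue, and handed the job in at about 11.5 s with yellow held down at about 5.6 N; red was never touched, and nothing visible in the last picture had moved (the arm hid yellow and the carton). The hand-in returned no verdict.

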